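# Tip the walnuts out of the prep dish into the bowl

## Task

Clear the spice jar off the round dark mat and stand it upright on free table beside it. Then lift the white prep dish by its arched grip, carry it level to the blue bowl, tip it spout-down over the bowl to about 45 degrees and hold it there for a second so that all three walnuts roll out into the bowl. Bring the dish level again and set it down, without dropping it, in the middle of the mat; leave the bowl where it stands and everything else on the table undisturbed.

Things in the scene. Friction and masses are not known exactly. Their poses are not given: they have to be found in the camera images.
- dish: White open prep dish, 128 x 80 mm, 220 g, holding three walnuts. Origin: centre of its flat underside; x to its open pouring end, y left, z up. Floor 4 mm thick from x = -62 to 25 mm, then a ramp at 18 degrees up to the open end at x = 66 mm. Side and back walls 34 mm high, 4 mm thick, 72 mm clear between sides. Walnuts roll out once the open end is tilted down over about 20 degrees.
- grip (a point): Centre of the wooden bar of the dish's arched grip, 78 mm straight above the dish's origin. The bar runs along the dish's y, 16 x 16 mm in section, 80 mm clear between its two posts (92 mm over them, 16 mm along x). Take it from above, fingers closing along the dish's x. Axes as the dish.
- spout (a point): Middle of the dish's pouring edge: 66 mm ahead of the dish's origin along its x and 18 mm above its underside. Axes as the dish.
- walnut_1: Brown round walnut, 32 mm diameter, 14 g, rolls freely; origin at its centre. Starts in the dish.
- walnut_2: As walnut_1.
- walnut_3: As walnut_1.
- bowl: Light blue bowl, 135 mm across the rim, 62 mm high, wall about 5 mm, inner floor 80 mm across and about 11 mm above the table, 230 g, loose. Origin: centre of its underside, z up.
- mat: Round dark grey-black silicone mat with two thin rings, 170 mm across, 8 mm thick, fixed to the table. Origin: centre of its underside. Around it: the table is free from x = 0.35 m, y = -0.47 to 0.43 m; a microwave 0.25 m high stands behind (front at x = 0.69 m, its door handle out to 0.65 m, y = -0.26 to 0.24 m), with things on and above it to 0.5 m.
- spice_jar: Small glass spice jar with a white cap, 47 mm diameter, 98 mm high, 110 g, standing on the mat at the start. Origin: centre of its underside, z up; the cap (46 mm across) fills the top 21 mm.
- pepper_mill: Bystander: brown wooden pepper mill, 58 mm diameter, 150 mm high. Origin: centre of its underside.
- sugar_jar: Bystander: glass jar with red lid, 60 mm diameter, 90 mm high. Origin: centre of its underside.
- dropper_bottle: Bystander: small brown dropper bottle with black top, 33 mm diameter, 102 mm high. Origin: centre of its underside.
- garlic_bulb: Bystander: garlic bulb, 60 mm across, 58 mm high. Origin: centre of its underside.

How it is judged (in metres and radians):
On the way, in this order (a step that is already met when the one before it is completed fails the run):
1. the spice jar stands upright on the table, released, wholly off the mat (horizontal distance between spice_jar and mat above 0.105 m and height (world z) of spice_jar between -0.004 and 0.004 m and angle between spice_jar's own z axis and vertical below 0.1 rad and contact force between the fingers and spice_jar below 0.1 N and linear speed of spice_jar below 0.02 m/s), for 0.2 s.
2. the dish is lifted at least 40 mm, level within 11 degrees, with all three walnuts in it (height (world z) of dish above 0.04 m and angle between dish's own z axis and vertical below 0.2 rad and distance between each of walnut_1, walnut_2, walnut_3 and dish below 0.075 m), for 0.1 s.
3. the dish is held tilted between 35 and 55 degrees, its spout above the bowl (within 65 mm of the bowl's centre, level with the rim or higher), for half a second (angle between dish's own z axis and vertical between 0.611 and 0.96 rad and horizontal distance between spout and bowl below 0.065 m and height (world z) of spout above 0.06 m), for 0.5 s.
4. the dish is level again (within 8 degrees), still lifted, with all three walnuts in the bowl (angle between dish's own z axis and vertical below 0.14 rad and height (world z) of dish above 0.02 m and horizontal distance between each of walnut_1, walnut_2, walnut_3 and bowl below 0.058 m and z of walnut_1 in the frame of bowl between 0.012 and 0.065 m and z of walnut_2 in the frame of bowl between 0.012 and 0.065 m and z of walnut_3 in the frame of bowl between 0.012 and 0.065 m), for 0.1 s.
At the end, for the whole second after the job is handed in: All three walnuts lie in the upright bowl; the dish stands level and still on the mat, origin within 25 mm of the mat's centre; the spice jar stands upright on the table, over 105 mm from the mat's centre; mill, sugar jar and dropper bottle stand upright (horizontal distance between each of walnut_1, walnut_2, walnut_3 and bowl below 0.058 m and z of walnut_1 in the frame of bowl between 0.012 and 0.065 m and z of walnut_2 in the frame of bowl between 0.012 and 0.065 m and z of walnut_3 in the frame of bowl between 0.012 and 0.065 m and horizontal distance between dish and mat below 0.025 m and height (world z) of dish between 0.005 and 0.012 m and angle between dish's own z axis and vertical below 0.06 rad and linear speed of each of dish, spice_jar below 0.02 m/s and horizontal distance between spice_jar and mat above 0.105 m and height (world z) of spice_jar between -0.004 and 0.004 m and angle between spice_jar's own z axis and vertical below 0.1 rad and angle between bowl's own z axis and vertical below 0.08 rad and angle between each of pepper_mill, sugar_jar, dropper_bottle's own z axis and vertical below 0.15 rad); the robot touches nothing.
It fails at once if a bystander (mill, sugar jar, dropper bottle, garlic) is moved more than 25 mm (distance of any of pepper_mill, sugar_jar, dropper_bottle, garlic_bulb from where it was at the start of the episode above 0.025 m).
It fails at once if the bowl is moved more than 30 mm (distance of bowl from where it was at the start of the episode above 0.03 m).
It fails at once if the dish is tipped past 65 degrees (angle between dish's own z axis and vertical above 1.135 rad).
It fails at once if the dish is tilted more than 20 degrees with a walnut still in it while its spout is not over the bowl (more than 100 mm from its centre) (angle between dish's own z axis and vertical above 0.35 rad and horizontal distance between spout and bowl above 0.1 m and distance between any of walnut_1, walnut_2, walnut_3 and dish below 0.075 m).
It fails at once if the dish or the spice jar is dropped (falls faster than 0.5 m/s with no finger on it) ((linear speed of dish above 0.5 m/s and contact force between the fingers and dish below 0.1 N) or (linear speed of spice_jar above 0.5 m/s and contact force between the fingers and spice_jar below 0.1 N)).
It also fails if it takes over 72 s, if anything falls off the work surface, if the arm or the gripper's body presses on something with over 40 N, if the wrist force passes 120 N, or if a joint passes its speed limit or range.

## Robot

A 6-joint arm with a two-finger parallel gripper is mounted at the origin on a cart in front of the work surface, level with it; the furniture and walls round the work are solid. World frame = base frame: x ahead of the robot, y to its left, z up, the work surface at z = 0. Lengths are in m, angles in degrees, forces in N, time in s.
With the tool pointing down it reaches from about 0.375 to 0.75 m from the base axis. Payload 9 kg.
Tool frame: the origin (TCP) lies where the fingers leave the gripper's body, on its centre line; the fingertips stand 73 mm ahead of it and the grasp point (between the pads) lies 54 mm ahead of it (robot.tip_reach is the distance from the TCP to the fingertips, in m); z points along the fingers, y is the line along which they close (so a half turn about z gives the same grasp; the last joint's range is limited). The gripper opens to 85 mm and grips with 20 to 120 N. Pads are 22 mm wide; open, the fingers measure 114 mm over their backs; the gripper's body (76 mm by 85 mm) begins 54 mm behind the grasp point. The pads swing forward as they close: fully open they stand 13 mm farther back than shut.
Start: joints at [-78.822, 5.964, 5.575, 89.605, 0, 77.527], TCP at [0.241, -0.55, 0.304] pointing down, gripper open.
Joint ranges: [-171.21, 171.21], [-48.23, 106.86], [-62.78, 66.21], [-105.2, 120.99], [-86.42, 89.51], [-180, 180]. Speed limits (degrees/s): [127.2, 127.2, 147.25, 180, 180, 180].

## Interface

Orientations are given as [roll, pitch, yaw] about the fixed x, y, z axes, in that order (R = Rz(yaw) Ry(pitch) Rx(roll)).
In Python, from plant import robot gives the robot as it stands. Calls block until the motion is done:
- robot.move_pose(position, orientation): joint-space move of the TCP to a pose.
- robot.line_to(position, vel=0.15, rotation=None, guard=None): straight line of the TCP; rotation=None keeps the orientation; vel is the mean speed in m/s. With guard (N) it stops when the force on the tool has changed by that much, and returns True; else False.
- robot.goto_joints(angles): joint-space move.
- robot.set_gripper(opening): finger opening in m; the grip force is fixed at half the most; returns when the fingers have stopped.
- robot.pause(seconds).
- robot.ik(position, orientation): joint angles nearest the present ones, or None.
- robot.observe(): the state.
- robot.grab_frame(name): name is "side" or "top"; returns the picture (400x640x3 uint8, blue, green, red); there is no depth.
- robot.get_calibration(name): a dict with "vertical_fov" (degrees; the focal length in pixels is half the picture's height over the tangent of half this angle, whatever the lens; pixels are square), "cx", "cy" (the principal point, pixels), "rvec" (rotation vector, rad) and "tvec" (3), from world to camera coordinates, as OpenCV has them. Camera axes: x right, y down, z forward; pixel columns grow to the right and rows downward; lengths in m; the calibration is good to about 2 mm. A picture is of the moment at which its call begins. get_calibration takes no time and is no camera call.
A pose or a line that the arm cannot do raises robot.IKError and nothing moves.
- robot.job_done(): hands the job in; it is judged then, once.
The state is a dict: "time": time; "q": joint angles; "qvel": joint speeds; "joint_torque": joint torques, N m; "tool_pos": TCP position; "tcp_rot": TCP orientation; "ft_force": force on the tool from outside, world axes, zero at the start; "torque": the same for the moment, N m; "gripper_width": finger opening in m; "gripper_force": force on a finger pad.
Only numpy, scipy, OpenCV 4.12 (cv2) and the standard library are available. Lean on these libraries where they do the work, as an engineer would, in place of code of your own. Each camera call takes 0.05 s, during which the arm holds its last target. There are 200 camera calls.

## Working session

There is one attempt and no reset: what is moved stays moved. The work goes in short steps, each a Python script; the robot and the scene stay as the last script left them, time stands still between calls to the robot, and variables do not carry over. Pictures are saved under pics/ and viewed, at most 11 in all, crops included, and the job is handed in when it is done.

```bash
mkdir -p pics; ls; python3 - <<'E'
from plant import robot
import cv2
for n in("side","top"):
    f=robot.grab_frame(n); cv2.imwrite(f"pics/{n}0.png",f)
    c=robot.get_calibration(n); print(n,c, -cv2.Rodrigues(c["rvec"])[0].T@c["tvec"] if 1 else 0)
print(robot.observe())
E
```

```text
pics
side {'vertical_fov': 48.8631961616008, 'cx': 317.56270025891126, 'cy': 194.25579362443213, 'rvec': array([ 2.01600597, -0.08714302,  0.05085554]), 'tvec': array([-0.51134227,  0.04820075,  1.20500828])} [ 0.42105231 -1.10546322  0.56258795]
top {'vertical_fov': 50.70948509310203, 'cx': 325.5534077429932, 'cy': 193.58429545040653, 'rvec': array([ 2.17192056, -2.23358195,  0.07702791]), 'tvec': array([-0.06418665,  0.48954913,  1.13234007])} [ 0.42741862 -0.05737388  1.15758104]
{'time': 0.1, 'q': array([-7.88221429e+01,  5.99529991e+00,  5.53221263e+00,  8.96048912e+01,
       -2.09511581e-04,  7.75278908e+01]), 'qvel': array([-6.39624384e-05,  3.04245721e-02,  2.36822985e-01, -8.80608520e-02,
        1.66351136e-02,  1.19350372e-02]), 'joint_torque': array([ 6.67175482e-03, -5.58210254e+01,  5.04718602e+01,  1.31762715e-02,
       -1.58950133e-04, -1.34009207e-05]), 'tool_pos': array([ 0.24066615, -0.54938725,  0.30320569]), 'tcp_rot': array([-1.79933580e+02, -1.44763678e-02,  2.36499581e+01]), 'ft_force': array([ 0.18885013, -0.11263935, -0.55347028]), 'torque': array([ 0.0117309 , -0.01697738, -0.02422418]), 'gripper_force': 0.0, 'gripper_width': 0.08529825145953288}
```

View pics/top0.png

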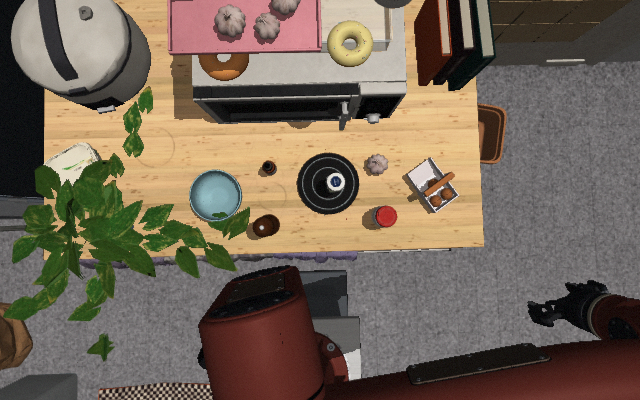

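View pics/side0.png

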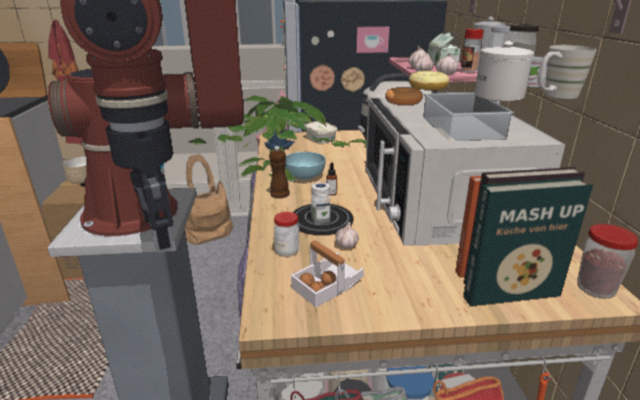

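The top view shows the mat at (328,183) with the jar on it at (336,182). The dish is at (433,185) with its spout towards the upper left, and the bowl is at (216,195). Also visible: mill (265,226), dropper (269,168), garlic (376,163) and sugar jar (385,217). Next I'll measure these.

```bash
cat > h.py <<'E'
import numpy as np, cv2
from plant import robot
def cam(n):
    c=robot.get_calibration(n); R=cv2.Rodrigues(c["rvec"])[0]; t=np.array(c["tvec"]).ravel()
    f=200/np.tan(np.radians(c["vertical_fov"]/2)); return R,t,f,c["cx"],c["cy"]
def ray(n,u,v,z):
    R,t,f,cx,cy=cam(n); C=-R.T@t; d=R.T@np.array([(u-cx)/f,(v-cy)/f,1]); return C+d*(z-C[2])/d[2]
def proj(n,p):
    R,t,f,cx,cy=cam(n); q=R@np.array(p)+t; return np.array([cx+f*q[0]/q[2],cy+f*q[1]/q[2]])
def blob(mask,box):
    x0,y0,x1,y1=box; m=np.zeros_like(mask); m[y0:y1,x0:x1]=mask[y0:y1,x0:x1]
    cs=cv2.findContours(m,cv2.RETR_EXTERNAL,cv2.CHAIN_APPROX_NONE)[0]; return max(cs,key=cv2.contourArea)
E
python3 - <<'E'
from h import *
f=cv2.imread("pics/top0.png"); s=cv2.imread("pics/side0.png")
hsv=cv2.cvtColor(f,cv2.COLOR_BGR2HSV); H,S,V=[hsv[...,i] for i in range(3)]
def rep(n,c,z):
    (u,v),r=cv2.minEnclosingCircle(c); p=ray("top",u,v,z); q=ray("top",u+r,v,z); print(n,np.round([u,v,r],1),p.round(3),"dia",round(2*np.linalg.norm(q-p),3))
rep("mat",blob(((V<75)).astype(np.uint8),(290,145,365,220)),.008)
rep("bowl",blob(((H>85)&(H<110)&(S>50)&(V>70)).astype(np.uint8),(180,160,250,230)),.062)
rep("jarcap",blob(((V>120)).astype(np.uint8),(318,168,352,198)),.098)
rep("sugar",blob((((H<6)|(H>174))&(S>150)).astype(np.uint8),(365,200,405,235)),.09)
rep("garlic",blob(((S<70)&(V>110)).astype(np.uint8),(360,148,392,180)),.03)
rep("mill",blob((V<90).astype(np.uint8),(245,208,287,245)),.1)
rep("drop",blob((V<90).astype(np.uint8),(255,155,285,182)),.08)
a=cv2.resize(f[145:225,395:475],None,fx=6,fy=6,interpolation=cv2.INTER_CUBIC)
b=cv2.resize(s[230:310,280:375],None,fx=3,fy=6/2,interpolation=cv2.INTER_CUBIC)
b=cv2.copyMakeBorder(b,0,480-b.shape[0],0,0,cv2.BORDER_CONSTANT)
cv2.imwrite("pics/dish.png",np.hstack([a,b]))
E
```

```text
mat [327.6 183.2  30.9] [ 0.516 -0.084  0.008] dia 0.169
bowl [215.3 195.4  26. ] [0.488 0.209 0.062] dia 0.134
jarcap [335.6 181.9   9.6] [ 0.512 -0.102  0.098] dia 0.048
sugar [385.8 215.9  10.6] [ 0.423 -0.228  0.09 ] dia 0.054
garlic [377.8 163.5   9.9] [ 0.564 -0.22   0.03 ] dia 0.053
mill [265.5 225.5  13.7] [0.407 0.076 0.1  ] dia 0.068
drop [269.1 167.6   7.3] [0.555 0.066 0.08 ] dia 0.037
```

View pics/dish.png

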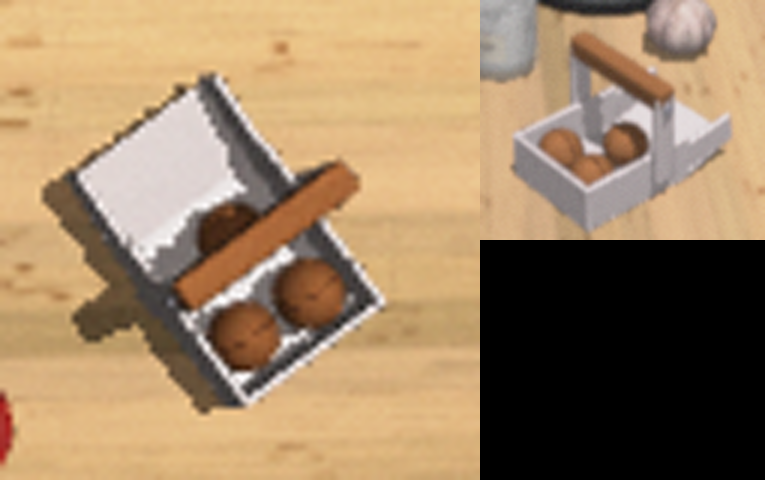

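The dish crop gives these full-frame pixels: back corners (458.7,195) and (435.8,212.2), spout corners (430,157.5) and (407.8,174.7), and bar middle about (439.5,184.3). Next I'll compute the dish pose, locate the leaf near the bowl, and check which pour headings are reachable.

```bash
python3 - <<'E'
from h import *
P=lambda x,y,z: ray("top",395+x/6,145+y/6,z)
b1=P(382,300,.034);b2=P(245,403,.034);s1=P(210,75,.034);s2=P(77,178,.034)
print("corners",*[p.round(3) for p in(b1,b2,s1,s2)],"w,l",np.linalg.norm(b1-b2),np.linalg.norm(s1-b1),np.linalg.norm(s2-b2))
d=(s1+s2-b1-b2);print("yaw",np.degrees(np.arctan2(d[1],d[0])),"yaw from back",np.degrees(np.arctan2(*( (b2-b1)[[1,0]])))) 
print("mid back",((b1+b2)/2).round(3),"bar yaw ends",)
e1=P(346,175,.086);e2=P(190,293,.086);print(e1,e2,np.linalg.norm(e1-e2),((e1+e2)/2).round(3),"bar ang",np.degrees(np.arctan2(*((e1-e2)[[1,0]]))))
mid=(b1+b2)/2; dd=d/np.linalg.norm(d); print("origin from back",(mid+.062*dd).round(3))
# orange mask bar
f=cv2.imread("pics/top0.png");hsv=cv2.cvtColor(f,cv2.COLOR_BGR2HSV)
print("bar side pix",proj("side",[*((e1+e2)/2)[:2],.078]))
for z in(.05,.1,.15,.2,.25,.3):print("leaf z",z,ray("top",232,226,z).round(3),proj("side",ray("top",232,226,z)).round(0))
from scipy.spatial.transform import Rotation as Rn
for off in(90,-90):
  for psi in range(-180,180,30):
    out=[]
    for tilt in(0,48):
        R=Rn.from_euler("Z",psi,degrees=True)*Rn.from_euler("Y",tilt,degrees=True)*Rn.from_euler("Z",off,degrees=True)*Rn.from_euler("X",180,degrees=True)
        g=np.array([.488,.209,.19]); p=g-R.as_matrix()[:,2]*.054
        q=robot.ik(list(p),list(R.as_euler("xyz",degrees=True))); out.append(None if q is None else np.round(q).astype(int).tolist())
    print(off,psi,out)
E
```

```text
corners [ 0.473 -0.434  0.034] [ 0.429 -0.371  0.034] [ 0.576 -0.361  0.034] [ 0.531 -0.299  0.034] w,l 0.07725849764689449 0.1262177530946414 0.12476351144025892
yaw 35.02306506893178 yaw from back 124.88247527562072
mid back [ 0.451 -0.402  0.034] bar yaw ends
[ 0.52457011 -0.40353635  0.086     ] [ 0.47600063 -0.33460674  0.086     ] 0.0843225059010887 [ 0.5   -0.369  0.086] bar ang -54.830538644008534
origin from back [ 0.502 -0.367  0.034]
bar side pix [326.65449871 253.03266301]
leaf z 0.05 [0.408 0.169 0.05 ] [279. 167.]
leaf z 0.1 [0.409 0.159 0.1  ] [279. 153.]
leaf z 0.15 [0.41  0.149 0.15 ] [278. 138.]
leaf z 0.2 [0.41  0.138 0.2  ] [278. 122.]
leaf z 0.25 [0.411 0.128 0.25 ] [278. 106.]
leaf z 0.3 [0.412 0.118 0.3  ] [277.  89.]
90 -180 [[9, -6, -13, 83, 0, -81], None]
90 -150 [[9, -6, -13, 83, 0, -111], None]
90 -120 [[9, -6, -13, 83, 0, -141], [-16, -42, -50, 67, 46, -159]]
90 -90 [[9, -6, -13, 83, 0, -171], [-16, -5, -22, 90, 46, 157]]
90 -60 [[9, -6, -13, 83, 0, 159], [-10, 21, 4, 109, 35, 128]]
90 -30 [[9, -6, -13, 83, 0, 129], None]
90 0 [[9, -6, -13, 83, 0, 99], No
[... 189 characters left out ...]
 -48, 3]]
90 150 [[9, -6, -13, 83, 0, -51], [29, -36, -48, 48, -39, -42]]
-90 -180 [[9, -6, -13, 83, 0, 99], None]
-90 -150 [[9, -6, -13, 83, 0, 69], None]
-90 -120 [[9, -6, -13, 83, 0, 39], [-16, -42, -50, 67, 46, 21]]
-90 -90 [[9, -6, -13, 83, 0, 9], [-16, -5, -22, 90, 46, -23]]
-90 -60 [[9, -6, -13, 83, 0, -21], [-10, 21, 4, 109, 35, -52]]
-90 -30 [[9, -6, -13, 83, 0, -51], None]
-90 0 [[9, -6, -13, 83, 0, -81], None]
-90 30 [[9, -6, -13, 83, 0, -111], None]
-90 60 [[9, -6, -13, 83, 0, -141], None]
-90 90 [[9, -6, -13, 83, 0, -171], [29, 27, 12, 104, -40, -140]]
-90 120 [[9, -6, -13, 83, 0, 159], [32, 0, -17, 76, -48, -177]]
-90 150 [[9, -6, -13, 83, 0, 129], [29, -36, -48, 48, -39, 138]]
```

```bash
python3 - <<'E'
from h import *
f=cv2.imread("pics/top0.png"); s=cv2.imread("pics/side0.png")
a=cv2.resize(f[130:280,60:260],None,fx=4,fy=4,interpolation=cv2.INTER_CUBIC)[:, :]
b=cv2.resize(s[85:185,215:375],None,fx=5,fy=5,interpolation=cv2.INTER_CUBIC)
cv2.imwrite("pics/plt.png",a);cv2.imwrite("pics/pls.png",b)
E
```

```text
(no output)
```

View pics/plt.png

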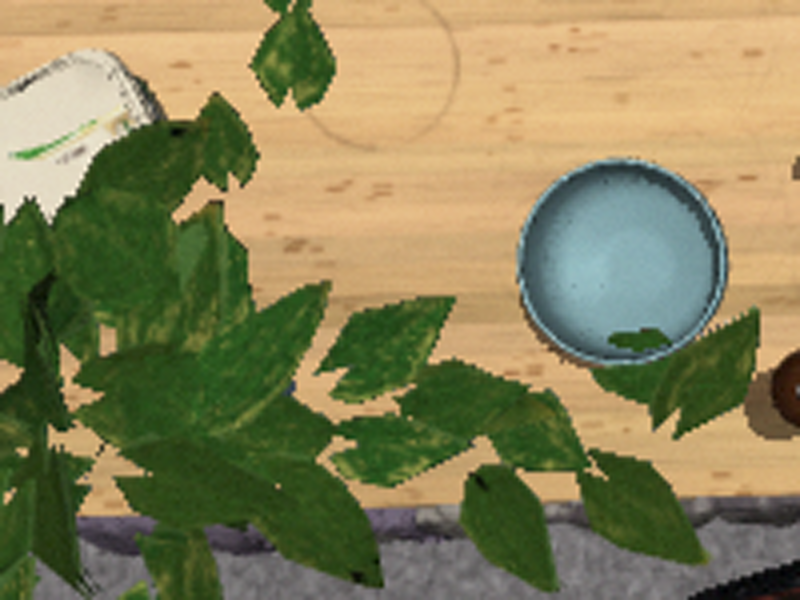

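View pics/pls.png

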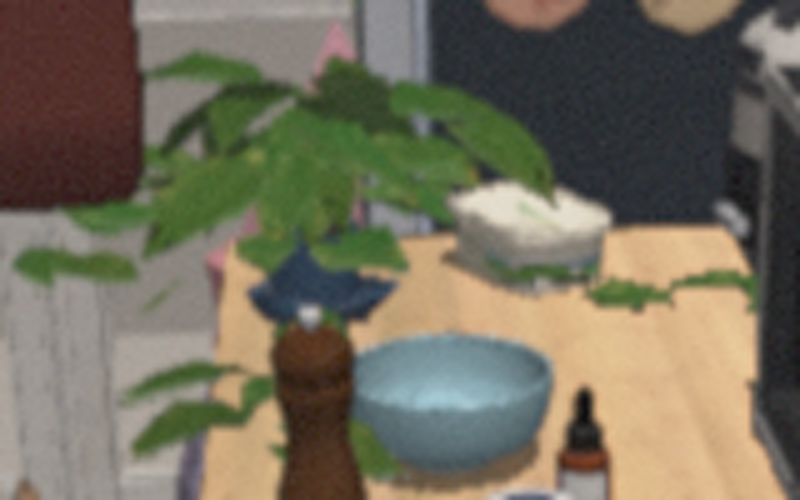

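The top view shows the leaves around the bowl at crop (700,370) and (385,345). In the side view the one beside the bowl, at crop (375,450), hangs below the rim. I'll pour with the dish heading along -y, which keeps the wrist and the dish body clear of them. The jar comes first.

```bash
cat >> h.py <<'E'
from scipy.spatial.transform import Rotation as Rn
def tool(psi,tilt,off=-90):
    return Rn.from_euler("Z",psi,degrees=True)*Rn.from_euler("Y",tilt,degrees=True)*Rn.from_euler("Z",off,degrees=True)*Rn.from_euler("X",180,degrees=True)
def pose(g,psi,tilt=0,off=-90):
    "TCP position, rpy for grip point g"
    R=tool(psi,tilt,off); return list(np.array(g)-R.as_matrix()[:,2]*.054), list(R.as_euler("xyz",degrees=True))
E
python3 - <<'E'
from h import *
J=[.512,-.102]; D=[.395,-.10]
for psi,g in((35,[.5,-.369,.078]),(35,[.5,-.369,.28]),(-90,[.48,-.2,.28])): print(psi,[np.round(robot.ik(*pose(g,psi,0,o)),0) if robot.ik(*pose(g,psi,0,o)) is not None else None for o in(-90,90)])
o=[180,0,0]
robot.move_pose([*J,.25],o)
print(robot.line_to([*J,.074+.054],vel=.12,guard=15))
robot.set_gripper(0.0); s=robot.observe(); print(s["gripper_width"],s["gripper_force"],s["time"])
robot.line_to([*J,.074+.054+.05],vel=.1)
robot.line_to([*D,.074+.054+.045],vel=.12)
print(robot.line_to([*D,.074+.054-.012],vel=.03,guard=4)); print(robot.observe()["tool_pos"])
robot.set_gripper(.085)
robot.line_to([*D,.26],vel=.12)
cv2.imwrite("pics/top1.png",robot.grab_frame("top"));cv2.imwrite("pics/side1.png",robot.grab_frame("side"))
s=robot.observe();print(s["time"],s["q"],s["ft_force"])
E
```

```text
35 [array([ -48.,   12.,   -6.,   72.,    0., -173.]), array([-48.,  12.,  -6.,  72.,   0.,   7.])]
35 [array([ -48.,   10.,   13.,   93.,    0., -173.]), array([-48.,  10.,  13.,  93.,   0.,   7.])]
-90 [array([-37.,  -7.,  -5.,  93.,   0., -37.]), array([-37.,  -7.,  -5.,  93.,   0., 143.])]
False
0.04623307604790526 62.08080757409334 3.625
True
[ 0.39501097 -0.09998458  0.12096264]
8.8333 [-3.27537793e+01 -2.91114875e+01 -2.99075139e+01  8.93741486e+01
  5.07068826e-03  1.47243824e+02] [-1.13320742  0.9092021  -0.20699927]
```

View pics/side1.png

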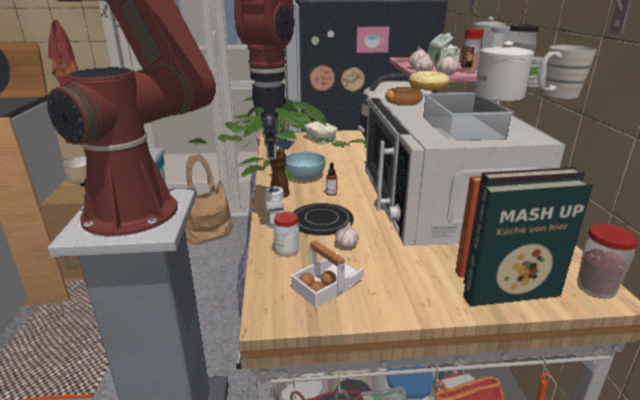

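```bash
python3 - <<'E'
from h import *
# tilt feasibility at pour, spout at (.488,.225)
B=np.array([.488,.209])
def gripfor(sp,psi,t):
    return np.array(sp)-(Rn.from_euler("Z",psi,degrees=True)*Rn.from_euler("Y",t,degrees=True)).apply([.066,0,-.060])
for psi in(-85,-90,-95):
  for t,z in((0,.14),(15,.12),(30,.095),(46,.095)):
    q=robot.ik(*pose(gripfor([.488,.227,z],psi,t),psi,t)); print(psi,t,None if q is None else np.round(q))
E
```

```text
-85 0 [18. -1. -6. 84.  0. 13.]
-85 15 [  8.  -7. -14.  82.  15.   3.]
-85 30 [ -2.  -8. -19.  82.  30.  -8.]
-85 46 [-12.  -2. -19.  90.  43. -24.]
-90 0 [18.  0. -5. 84.  0. 18.]
-90 15 [  8.  -8. -15.  81.  15.   9.]
-90 30 [ -2. -11. -22.  80.  30.  -2.]
-90 46 [-12.  -7. -23.  86.  45. -18.]
-95 0 [18.  1. -5. 84.  0. 23.]
-95 15 [  8.  -9. -16.  80.  15.  14.]
-95 30 [ -2. -14. -25.  77.  30.   3.]
-95 46 [-13. -12. -28.  82.  45. -11.]
```

The jar stands upright on the table at (275,203), clear of the mat at (323,217). The bar seen in the side view at (327,252) agrees with my estimate projected there, (326.7,253). Next I grasp and lift the dish.

```bash
python3 - <<'E'
from h import *
G=[.5005,-.3685]; psi=35
robot.move_pose(*pose([*G,.20],psi))
print(robot.line_to(pose([*G,.078],psi)[0],vel=.1,guard=12))
robot.set_gripper(0.0); s=robot.observe(); print(s["gripper_width"],s["gripper_force"],s["time"],s["tool_pos"],s["q"].round(1))
robot.line_to(pose([*G,.10],psi)[0],vel=.05)
robot.line_to(pose([*G,.28],psi)[0],vel=.15)
robot.pause(.2)
cv2.imwrite("pics/side2.png",robot.grab_frame("side"))
s=robot.observe();print(s["time"],s["q"].round(1),s["ft_force"],s["gripper_width"],s["tcp_rot"])
E
```

```text
False
0.015060345422592608 58.64055633544922 15.4333 [ 0.50060695 -0.36852903  0.13219095] [ -48.4   11.9   -5.8   72.2    0.  -173.4]
17.625 [ -48.4   10.4   13.5   93.1   -0.  -173.4] [ 0.08999869 -0.43909733 -3.7397111 ] 0.015061168427909083 [ 1.79993943e+02  4.88201748e-02 -5.49981405e+01]
```

View pics/side2.png

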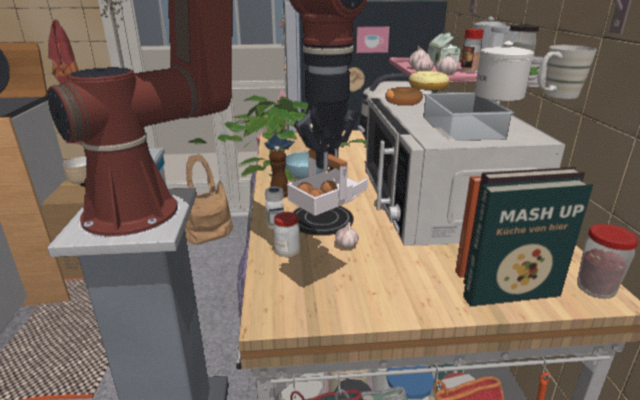

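The dish is lifted at (325,190), level, with the walnuts inside. Next comes the carry and a slow tilt.

```bash
cat > carry.py <<'E'
from h import *
def go(g,psi,t=0,vel=.15):
    p,o=pose(g,psi,t); robot.line_to(p,vel=vel,rotation=o)
E
python3 - <<'E'
from carry import *
r=.54; a0=-36.4
pt=lambda a:[r*np.cos(np.radians(a)),r*np.sin(np.radians(a)),.28]
go(pt(a0),35)
q=robot.observe()["q"]; t=robot.observe()["time"]
psi=35
for d in(64,64):
    q=np.array(q); q[5]+=d; psi-=d; robot.goto_joints(list(q))
print("turn s",robot.observe()["time"]-t,psi)
for a in(-16,6,28): 
    psi=-93+(a-28)*.0; go(pt(a),-93,vel=.2)
s=robot.observe();print(s["time"],s["q"].round(1),s["tool_pos"],s["tcp_rot"],s["ft_force"])
cv2.imwrite("pics/top3.png",robot.grab_frame("top"))
cv2.imwrite("pics/side3.png",cv2.resize(robot.grab_frame("side")[60:210,200:400],None,fx=3,fy=3))
E
```

```text
turn s 2.0832999999999977 -93
23.875 [14.  -4.  -1.4 92.6 -0.  17.1] [0.47709412 0.25280258 0.33395402] [-1.79981682e+02  3.14235254e-03  1.76953227e+02] [-0.32436629 -0.07105518 -2.03184653]
```

View pics/side3.png

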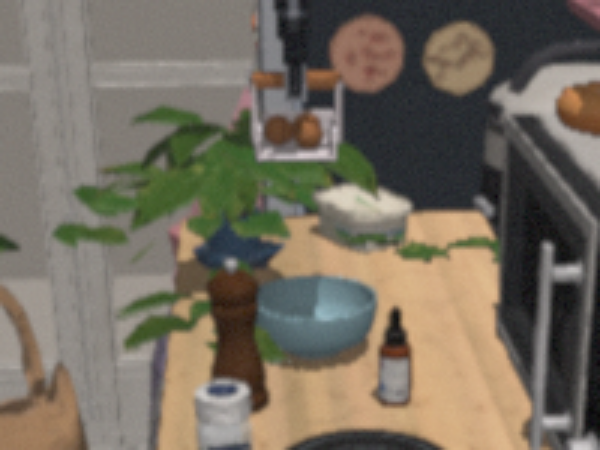

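The dish is level at crop (297,125), above and slightly behind the bowl at crop (318,315), with walnuts visible. Now I tip it.

```bash
cat >> carry.py <<'E'
def gripfor(sp,psi,t):
    return np.array(sp)-(Rn.from_euler("Z",psi,degrees=True)*Rn.from_euler("Y",t,degrees=True)).apply([.066,0,-.060])
E
python3 - <<'E'
from carry import *
psi=-93; sp=lambda y,z:[.488,y,z]
for t,y,z,v in((0,.22,.17,.15),(15,.223,.12,.1),(24,.225,.095,.06),(32,.225,.095,.06),(40,.225,.095,.08),(46,.225,.095,.08)):
    go(gripfor(sp(y,z),psi,t),psi,t,v); s=robot.observe(); print(t,round(s["time"],2),s["ft_force"].round(2))
robot.pause(1.0)
cv2.imwrite("pics/top4.png",robot.grab_frame("top"))
s=robot.observe(); R=Rn.from_euler("xyz",s["tcp_rot"],degrees=True).as_matrix()
print("tilt",np.degrees(np.arccos(-R[2,2])),s["time"],s["gripper_width"])
cv2.imwrite("pics/side4.png",cv2.resize(robot.grab_frame("side")[60:210,200:400],None,fx=3,fy=3))
E
```

```text
0 24.53 [ 0.7   0.92 -2.59]
15 25.15 [-0.29  0.95 -2.93]
24 25.77 [ 0.2   0.36 -1.79]
32 26.23 [-0.41 -0.98 -2.31]
40 26.61 [-0.02  0.15 -2.86]
46 26.93 [-0.3   0.76 -2.2 ]
tilt 46.000849836352536 27.9833 0.015275613200220502
```

View pics/side4.png

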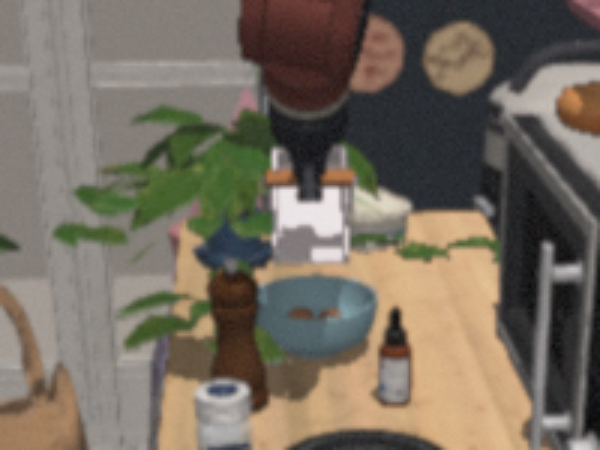

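The tilted dish at crop (312,220) is empty and walnuts show in the bowl at crop (315,315). Next: level, check from the top, and set down on the mat.

```bash
python3 - <<'E'
from carry import *
psi=-93
for t,z in((30,.12),(15,.15),(0,.18)): go(gripfor([.488,.222,z],psi,t),psi,t,.1)
go([.477,.253,.28],psi); robot.pause(.3)
M=[.516,-.084]
go([.50,.09,.27],psi,vel=.2); go([*M,.25],psi,vel=.2)
f=robot.grab_frame("top"); cv2.imwrite("pics/top5.png",f)
go([*M,.105],psi,vel=.12)
print("contact",robot.line_to(pose([*M,.080],psi)[0],vel=.02,guard=3))
s=robot.observe();print(s["tool_pos"]-np.array([0,0,.132]),s["ft_force"],s["time"])
cv2.imwrite("pics/v5.png",np.hstack([cv2.resize(f[160:230,180:250],(400,400)),cv2.resize(robot.grab_frame("side")[160:260,240:340],(400,400))]))
E
```

```text
contact True
[ 0.51592146 -0.08387113  0.00808977] [-0.26454969  0.80361685  4.07807068] 34.8417
```

View pics/v5.png

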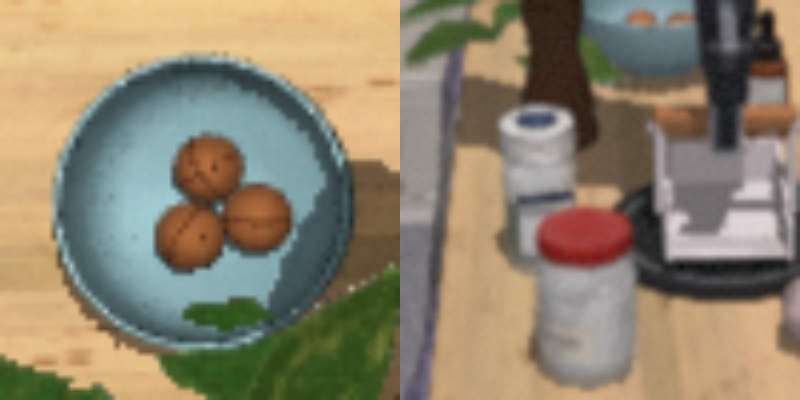

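All three walnuts lie in the bowl, at crop (225,205). The dish rests on the mat at z = 8.1 mm and the jar stands upright. Now I release, retreat and check.

```bash
python3 - <<'E'
from carry import *
robot.set_gripper(.085)
p=robot.observe()["tool_pos"]
robot.line_to([p[0],p[1],p[2]+.03],vel=.05); robot.line_to([p[0],p[1],.30],vel=.12)
robot.line_to([.45,.10,.33],vel=.2); robot.pause(.3)
f=robot.grab_frame("top"); s=robot.grab_frame("side"); print(robot.observe()["time"])
cv2.imwrite("pics/v6.png",np.hstack([cv2.resize(f[140:240,280:380],(400,400)),cv2.resize(s[160:260,240:340],(400,400))]))
print(proj("top",[.516,-.084,.086]))
E
```

```text
39.1
[328.11119206 180.86539747]
```

View pics/v6.png

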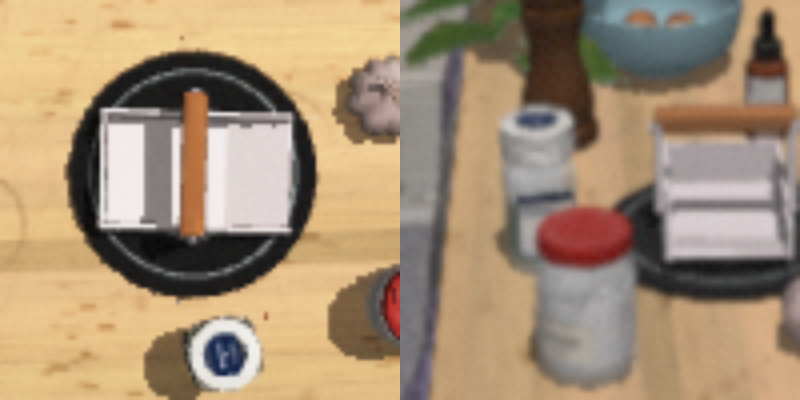

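The dish sits centred and level on the mat, with its bar at crop (194,165) and the mat centre at (192,173). The jar stands upright off the mat at crop (225,353).

```bash
python3 -c "
from plant import robot
print(robot.job_done())"
```

```text
the job is handed in; nothing more can be done
None
```

I handed the job in at about 39 s: the last pictures show the jar upright off the mat, all three walnuts in the bowl and the empty dish level in the middle of the mat; the simulator returned no verdict.

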